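# Hang the pulp strainer on the juicer's side hooks

## Task

Take the rinsed pulp strainer out of the grey tray and hang it on the yellow twin hooks of the steel stand: bring its crossbar level into both side-opening mouths under the overhangs, ease it gently back over the throats, and lower it until the bar sits right down in both throats. Then let go and leave it hanging there still; never bump or press hard on the hooks, and do not disturb any of the other things.

Things in the scene. Friction and masses are not known exactly. Their poses are not given: they have to be found in the camera images.
- strainer: Steel pulp strainer, about 0.3 kg (varies by a third), upright in the tray. Origin: centre of its underside, z up. Round cup, 68 mm diameter, 58 mm high; two flat uprights at y = +-36 mm carry the crossbar, axis 105 mm up; an orange grip stands on the middle of the bar. A half turn about z makes no difference. Hung by its bar it hangs upright.
- bar (a point): Middle of the strainer's straight round crossbar, on its axis, 105 mm above the strainer's underside. The bar lies along the strainer's y, 10 mm diameter, 150 mm long.
- grip (a point): Where to pinch the orange grip, 45 mm above the bar's axis. The grip is upright, 12 mm thick along the strainer's x (pinch across this, from above), 24 mm wide along y, and runs from 4 to 70 mm above the bar's axis.
- stand: Steel hook stand, fixed. Origin: underside of its base on the table, z up. Base plate x -75 to 155, y +-85, 10 mm thick. Two equal yellow upright hook plates, 6 mm thick, at y = +-55 mm, mouths open to -x: the bar goes in lying along y, moving along +x. Post at x 103 to 133 mm. Hooks do not give and bend if pushed with over 20 N.
- mouth (a point): Point of the stand at x 0, y 0, 182 mm up: mid-height of the mouths (ledge 173, overhang underside 191, its top 199 mm up; bar axis enters at 178 to 186). Both hooks sit on one carriage clamped at an unmeasured offset c, -24 to +24 mm along the stand's x: feel or see it. Ledge and overhang begin at x = c-28.5 mm; ledge ends at c-6.5. Axes as the stand.
- seat (a point): Point of the stand at x 0, y 0, 160 mm up: height of the bar's axis when seated. The throat behind the ledge spans x = c-6.5 to c+6.5 mm, floor 155 mm up. Its back wall at c+6.5 rises to the overhang: a bar sliding in at mouth height stops there with its axis at c+1.5, then over the throat. Plates run back to a cross-piece at x c+84 to c+96, top 169 mm up. Axes as the stand.
- tray: Fixed grey rinse tray 240 x 300 x 16 mm with a 5 mm floor; origin at the centre of its underside. The strainer stands in it.
- reamer: White citrus reamer cone, 68 mm diameter, 66 mm high, in the tray; leave alone. Origin: underside.
- rinsed_cup: Green cup, 68 mm diameter, 85 mm high, in the tray; leave alone. Origin: underside.
- jug: Blue jug with a handle, 104 mm diameter, 150 mm high, in the back row; leave alone. Origin: underside.
- syrup: Amber bottle, 64 mm diameter, 160 mm high, in the back row; leave alone. Origin: underside.
- jar: Orange jar with a steel lid, 84 mm diameter, 110 mm high, in the back row; leave alone. Origin: underside.
- brush: Cleaning brush lying on the table at the left; leave alone.
- cup: White cup, 74 mm diameter, 100 mm high, at the right; leave alone. Origin: underside.

How it is judged:
On the way, in this order (a step that is already met when the one before it is completed fails the run):
1. the strainer is lifted clear of the tray in the fingers (z of strainer in the frame of tray above 0.04 m and contact force between the fingers and strainer above 1 N), for 0.2 s.
2. the bar is in the hooks' mouths, at mouth height between ledge and overhang (x of bar in the frame of stand between -0.03 and 0.03 m and y of bar in the frame of stand between -0.012 and 0.012 m and z of bar in the frame of stand between 0.173 and 0.19 m and angle between the y axis of bar and the y axis of stand, either way round below 0.15 rad), for 0.1 s.
At the end, for the whole second after the job is handed in: The strainer hangs at rest from the stand with its bar down in both throats (bar's axis 160 mm +-4 mm above the stand's origin, within 29 mm of it along x and 12 mm along y, parallel to the stand's y within 0.1 rad), upright within 0.2 rad, released (x of bar in the frame of stand between -0.029 and 0.029 m and y of bar in the frame of stand between -0.012 and 0.012 m and z of bar in the frame of stand between 0.156 and 0.164 m and angle between the y axis of bar and the y axis of stand, either way round below 0.1 rad and angle between strainer's own z axis and vertical below 0.2 rad and contact force between strainer and stand above 1 N and linear speed of strainer below 0.03 m/s and angular speed of strainer below 0.5 rad/s); the robot touches nothing.
It fails at once if the strainer presses or knocks on the hook stand with more than 20 N (contact force between strainer and stand above 20 N).
It fails at once if the robot presses on the hook stand with more than 20 N (contact force between any of the arm, the fingers and stand above 20 N).
It fails at once if one of the other loose things is moved more than 25 mm (distance of any of reamer, rinsed_cup, jug, syrup, jar, brush, cup from where it was at the start of the episode above 0.025 m).
It also fails if it takes over 64 s, if anything falls off the work surface, if the arm or the gripper's body presses on something with over 40 N, if the wrist force passes 120 N, or if a joint passes its speed limit or range.

## Robot

A 7-joint arm with a two-finger parallel gripper is mounted at the origin on the work surface. World frame = base frame: x ahead of the robot, y to its left, z up, the work surface at z = 0. Lengths are in m, angles in rad, forces in N, time in s.
With the tool pointing down it reaches from about 0.425 to 0.925 m from the base axis. Payload 6.8 kg.
Tool frame: the origin (TCP) lies midway between the tips of the shut fingers; the grasp point (between the pads) lies 19 mm behind it; z points along the fingers, x is the direction in which the jaws open and shut, and the axes are right-handed (so a half turn about z gives the same grasp; the last joint's range is limited). The gripper opens to 85 mm and grips with 20 to 120 N. Pads are 22 mm wide; open, the fingers measure 114 mm over their backs; the gripper's body (76 mm by 85 mm) begins 54 mm behind the grasp point. The pads swing forward as they close: fully open they stand 13 mm farther back than shut.
Start: joints at [-1.414, 0.477, 0.022, 1.555, -0.011, 1.109, -0.083], TCP at [0.177, 0.651, 0.199] pointing down, gripper open.
Joint ranges: [-2.96, 2.96], [-0.34, 2.1], [-1.41, 1.46], [0.24, 2.44], [-1.37, 4.51], [0.17, 1.92], [-2.96, 2.96]. Speed limits (rad/s): [2.39, 2.39, 3.14, 3.14, 3.14, 3.14, 3.14].

## Interface

Orientations are given as a unit quaternion [w, x, y, z].
In Python, from station import bot, imaging, nets gives the robot as it stands. The module is installed in compiled form; this text tells all that it offers.
- The arm moves only by the tool apply_moves, never from a script. Its argument "moves" is text: rows parted by semicolons, each of 7 numbers parted by spaces: the gripper command: -1 is fully open, 1 is shut, values between are in proportion, then the shift along the tool's x, y, z normalised to -1 to 1, where 1 is 120 mm, then the turn, a rotation vector about the tool's x, y, z normalised to -1 to 1, where 1 is 4 degrees. In form: hand dx dy dz rx ry rz; .... A call has 1 to 12 rows; each row shifts and turns the commanded pose from where the row before left it, along the tool's axes as they then stand; what a row does not reach is not made up. A row lasts 1/12 s, in which the tool goes at most 41.7 mm and 7.16 degrees, less where a joint would pass 70% of its speed; a pose out of reach is approached as far as the arm can. A call with a number of a shift or a turn outside -1 to 1 is refused whole. A call with a gripper value outside its range is refused whole. The fingers move at their own pace and stop on an object; "force" is the grip in N (left out, the last holds). Time passes only in rows, so rows that do not move let the fingers close. It gives the time, the measured TCP pose, the force and the opening at its end, in the units of the state.
- bot.get_obs(): the state, without advancing time (a new reading comes with each control period).
- imaging.read_camera(name): name is "scene" or "top" or "wrist"; returns a dict with "image" (400x640x3 uint8, red, green, blue), "fx", "fy", "cx", "cy" (pixels), "dist_coeffs" ([k1, k2, p1, p2, k3] as OpenCV has them; the pictures are not rectified), "view" (4x4, takes a point from world to camera coordinates); the wrist camera has in their place "mount" (4x4, takes a point from camera to tool coordinates, whose origin is the TCP and whose axes are the tool frame's). Camera axes: x right, y down, z forward; pixel columns grow to the right and rows downward; lengths in m; the calibration is good to about 2 mm. A picture is of the moment at which its call begins: read the wrist's pose just before it. There is no depth.
- bot.hand_in(): hands the job in, once; it reports no verdict.
Trained networks look in a picture, given as the dict that the camera call returned (one of the last four; its "shot" number tells which), for a name from the list of things; names that differ only in an ending like _2 or _b are one class to them, and where a whole thing is asked for, a point or a joint stands for the part that bears it (a point fixed in the world has none). Each returns a list of dicts, best first, with "score" (0 to 1); they miss things now and then, are a little off and sometimes report something else, mostly with a low value. They report only what shows in the picture. A call takes as long as a camera call.
- nets.spot_in(picture, name): "rect" ([left, top, right, bottom] in pixels, round what is visible of it).
- nets.outline_of(picture, name): "region" (400x640 bool, what is visible of it) and "rect" ([left, top, right, bottom] in pixels, round what is visible of it).
- nets.spot_point(picture, name): "location" ([column, row] in pixels: a listed point, or the origin of a listed thing).
The state is a dict: "t": time; "q": joint angles; "joint_vel": joint speeds; "joint_torque": joint torques, N m; "eef_pos": TCP position; "tool_rot": TCP orientation; "contact_force": force on the tool from outside, world axes, zero at the start; "torque": the same for the moment, N m; "gripper_width": opening from 0.0 (shut) to 1.0 (fully open).
Only numpy, scipy, OpenCV 4.12 (cv2) and the standard library are available. Lean on these libraries where they do the work, as an engineer would, in place of code of your own. Each camera call takes 0.05 s, during which the arm holds its last target.

## Working session

There is one attempt and no reset: what is moved stays moved. The work goes in short steps, Python scripts to look and compute and a tool call to move; the robot and the scene stay as the last step left them, time stands still between calls to the robot, and variables do not carry over. Pictures are saved under pics/ and viewed, and the job is handed in when it is done.

Besides the shell and the picture viewer there is one more tool, called after "Request:" as name(argument=value, ...) on one line, values as JSON. apply_moves: Moves the arm, as the interface text tells. Scaled input: -1 to 1 covers 120 mm each way for a shift and 4 degrees each way for a turn. Its arguments: {"type":"object","properties":{"moves":{"type":"string"},"force":{"type":"number"}},"required":["moves"]}

```bash
mkdir -p pics; cat > h.py <<'E'
import numpy as np, cv2
from station import bot, imaging, nets
from scipy.spatial.transform import Rotation as R
def save(p,name): cv2.imwrite('pics/'+name+'.png', p['image'][:,:,::-1])
def K(p): return np.array([[p['fx'],0,p['cx']],[0,p['fy'],p['cy']],[0,0,1.]]),np.array(p['dist_coeffs'],float)
def toolT(o):
    T=np.eye(4);w,x,y,z=o['tool_rot'];T[:3,:3]=R.from_quat([x,y,z,w]).as_matrix();T[:3,3]=o['eef_pos'];return T
def c2w(p,o=None):
    return np.linalg.inv(np.array(p['view'])) if 'view' in p else toolT(o)@np.array(p['mount'])
def ray(p,px,o=None):
    k,d=K(p);u=cv2.undistortPoints(np.array([[px]],float),k,d)[0,0];T=c2w(p,o)
    return T[:3,3],T[:3,:3]@np.array([u[0],u[1],1.])
def atz(p,px,z,o=None):
    c,d=ray(p,px,o);return c+d*(z-c[2])/d[2]
def proj(p,X,o=None):
    k,d=K(p);V=np.linalg.inv(c2w(p,o));X=np.atleast_2d(X).astype(float)
    return cv2.projectPoints(X,cv2.Rodrigues(V[:3,:3])[0],V[:3,3],k,d)[0][:,0]
def tri(rs):
    A=np.zeros((3,3));b=np.zeros(3)
    for c,d in rs:
        d=d/np.linalg.norm(d);M=np.eye(3)-np.outer(d,d);A+=M;b+=M@c
    X=np.linalg.solve(A,b)
    return X,[np.linalg.norm(np.cross(X-c,d/np.linalg.norm(d))) for c,d in rs]
E
python3 - <<'E'
from h import *
np.set_printoptions(precision=4,suppress=True)
o=bot.get_obs();print(o)
P={n:imaging.read_camera(n) for n in('scene','top','wrist')}
for n,p in P.items():
    save(p,n+'0');print(n,p['shot'],c2w(p,o)[:3])
    for t in['strainer','bar','grip','stand','mouth','seat','tray']:
        r=nets.spot_point(p,t);print(t,[(np.round(a['location'],1),round(a['score'],2)) for a in r[:3]])
E
```

```text
{'t': 0.0, 'q': array([-1.4141,  0.4778,  0.0224,  1.5565, -0.0115,  1.1093, -0.0831]), 'joint_vel': array([-0.0012, -0.0018,  0.0011, -0.0014, -0.0012,  0.    , -0.0001]), 'joint_torque': array([  0.0003, -59.6466,   1.6084, -28.1185,   0.0125,   0.0098,
        -0.    ]), 'eef_pos': array([0.1765, 0.6508, 0.1977]), 'tool_rot': array([ 0.0006,  0.7943,  0.6076, -0.0007]), 'contact_force': array([-0.2236,  0.1525,  0.4838]), 'torque': array([ 0.0116, -0.0254,  0.0298]), 'gripper_width': 0.9998099662965421}
scene 1 [[-0.4124  0.6952 -0.5887  1.2713]
 [ 0.911   0.3102 -0.2718  0.314 ]
 [-0.0064 -0.6484 -0.7612  0.9942]]
strainer [(array([374.1, 213.2]), 0.85)]
bar [(array([379.1, 195.2]), 0.94), (array([420.1, 247.1]), 0.27)]
grip [(array([377.4, 180.2]), 0.88)]
stand [(array([273.2, 189.1]), 0.79), (array([420.3, 245.3]), 0.18)]
mouth [(array([268.6, 152.4]), 0.77), (array([378.1, 194. ]), 0.38)]
seat [(array([272.1, 155.4]), 0.7)]
tray [(array([388.4, 227.4]), 0.6), (array([379.9, 297.5]), 0.42)]
top 2 [[ 0.0292 -0.9878  0.153   0.374 ]
 [-0.9995 -0.0308 -0.0081 -0.0068]
 [ 0.0127 -0.1526 -0.9882  1.3935]]
strainer [(array([274.2, 220.5]), 0.88)]
bar [(array([274.6, 220.3]), 0.53)]
grip [(array([242.6, 234.7]), 0.58), (array([275.5, 216.8]), 0.57)]
stand [(array([362.6, 214.3]), 0.88)]
mouth [(array([374.1, 208.1]), 0.95)]
seat [(array([376. , 208.6]), 0.91)]
tray [(array([263.2, 215.7]), 0.72)]
wrist 3 [[ 0.262   0.9159  0.3042  0.0982]
 [ 0.9651 -0.248  -0.0845  0.6709]
 [-0.0019  0.3158 -0.9488  0.3742]]
strainer []
bar []
grip []
stand []
mouth []
seat []
tray []
```

View pics/scene0.png

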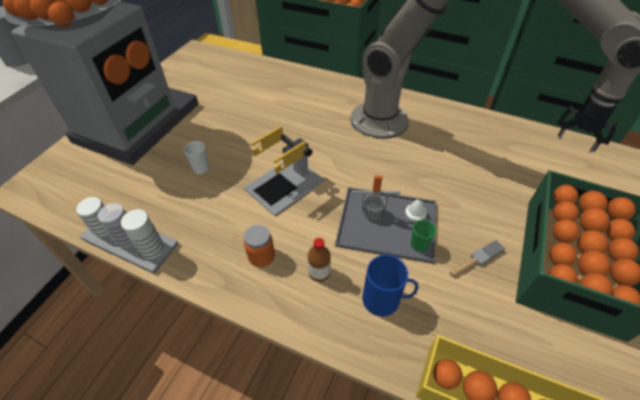

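View pics/top0.png

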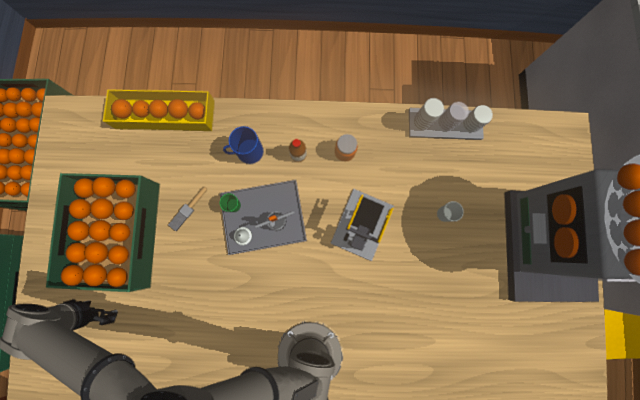

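```bash
python3 - <<'E'
from h import *
s=imaging.read_camera('scene');t=imaging.read_camera('top')
for n,a,b in[('grip',(377.4,180.2),(275.5,216.8)),('bar',(379.1,195.2),(274.6,220.3)),('mouth',(268.6,152.4),(374.1,208.1)),('seat',(272.1,155.4),(376,208.6)),('stand',(273.2,189.1),(362.6,214.3)),('strainer',(374.1,213.2),(274.2,220.5))]:
    print(n,tri([ray(s,a),ray(t,b)]))
for i,(n,p,roi) in enumerate([('s',s,(120,100,480,280)),('t',t,(200,150,460,290))]):
    x0,y0,x1,y1=roi;im=p['image'][y0:y1,x0:x1,::-1];f=800/(x1-x0)
    f=min(f,600/(y1-y0));cv2.imwrite(f'pics/{n}1.png',cv2.resize(im,None,fx=f,fy=f,interpolation=cv2.INTER_CUBIC));print(f)
E
```

```text
grip (array([0.4865267 , 0.13461906, 0.16348944]), [np.float64(0.005694126176941142), np.float64(0.005694126176941081)])
bar (array([0.48014653, 0.14529952, 0.09456566]), [np.float64(0.006130075388277173), np.float64(0.00613007538827714)])
mouth (array([ 0.52588232, -0.20318631,  0.1816931 ]), [np.float64(0.00012001854183885489), np.float64(0.00012001854183890011)])
seat (array([ 0.52254958, -0.20396555,  0.16769724]), [np.float64(0.008714263034482014), np.float64(0.008714263034481955)])
stand (array([ 0.5256749 , -0.19488901,  0.01419806]), [np.float64(0.009195465061358094), np.float64(0.009195465061358165)])
strainer (array([0.48811307, 0.14830327, 0.01542304]), [np.float64(0.0015502531953199394), np.float64(0.0015502531953199546)])
2.2222222222222223
3.076923076923077
```

View pics/s1.png

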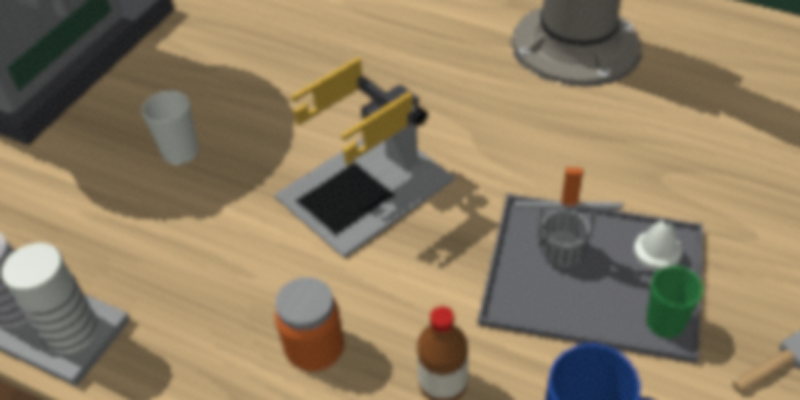

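View pics/t1.png

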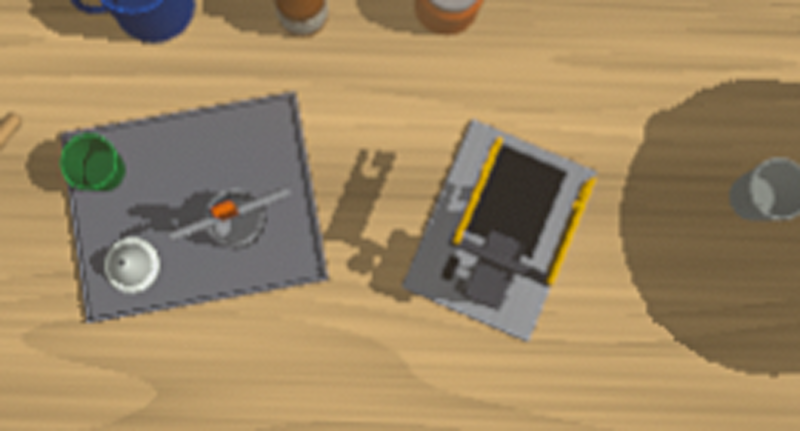

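The top view shows the strainer (bar from crop (172,236) to (290,192)), the reamer and cup at left of the tray, and the stand with its mouths opening away from the robot. I'll fit the stand pose from the base corners.

```bash
python3 - <<'E'
from h import *
np.set_printoptions(precision=4,suppress=True)
t=imaging.read_camera('top');s=imaging.read_camera('scene')
f=lambda c:(c[0]/3.0769+200,c[1]/3.0769+150)
g=lambda c:(c[0]/2.2222+120,c[1]/2.2222+100)
C=[atz(t,f(c),.01)[:2] for c in[(474,121),(596,172),(530,341),(404,288)]]
print('base top',np.array(C))
C2=[atz(s,g(c),.01)[:2] for c in[(346,252),(278,196),(455,177)]]
print('base scene (frontL?,..)',np.array(C2))
# order: (-75,+-85) etc in stand: first two = x=-75 ends
m=np.array(C)
e=(m[3]-m[0]+m[2]-m[1])/2;print('xdir',e/np.linalg.norm(e),np.linalg.norm(e),np.degrees(np.arctan2(e[1],e[0])))
w=(m[1]-m[0]+m[2]-m[3])/2;print('ydir',np.linalg.norm(w),np.degrees(np.arctan2(w[1],w[0])))
h=[atz(t,f(c),.199)[:2] for c in[(500,139),(457,243),(595,180),(551,284)]];print('hooks',np.array(h))
for a,b in((0,1),(2,3)):
    d=h[b]-h[a];print(np.linalg.norm(d),np.degrees(np.arctan2(d[1],d[0])))
b=[atz(t,f(c),.11)[:2] for c in[(172,236),(290,192)]];print('bar',b,np.linalg.norm(b[1]-b[0]),(b[0]+b[1])/2,np.degrees(np.arctan2(*(b[1]-b[0])[::-1])))
b=[atz(s,g(c),.11)[:2] for c in[(511,200),(621,206)]];print('bar',b,np.linalg.norm(b[1]-b[0]),(b[0]+b[1])/2)
print('grip top',atz(t,f((224,208)),.17))
for n in['reamer','rinsed_cup']:
    print(n,nets.spot_point(t,n)[0])
E
```

```text
base top [[ 0.6184 -0.1527]
 [ 0.5583 -0.3071]
 [ 0.3469 -0.2257]
 [ 0.4071 -0.0696]]
base scene (frontL?,..) [[ 0.616  -0.1469]
 [ 0.5611 -0.2973]
 [ 0.4119 -0.062 ]]
xdir [-0.9319  0.3628] 0.22675731035412272 158.7302210977937
ydir 0.16654288333459658 -111.17597249379399
hooks [[ 0.5661 -0.1613]
 [ 0.452  -0.1165]
 [ 0.5244 -0.265 ]
 [ 0.4112 -0.2177]]
0.1225052037324436 158.54925495508672
0.12260434073610542 157.32600177710074
bar [array([0.4559, 0.2027]), array([0.5109, 0.0692])] 0.14432216827397823 [0.4834 0.1359] -67.61038393478259
bar [array([0.5079, 0.0649]), array([0.4563, 0.2077])] 0.15180540635640294 [0.4821 0.1363]
grip top [0.4846 0.1374 0.17  ]
reamer {'location': [242.9, 236.0], 'score': 0.54}
rinsed_cup {'location': [233.9, 201.4], 'score': 0.69}
```

Request:
apply_moves(moves="-1 -0.22 0.23 -0.11 0 0 0;-1 -0.22 0.23 -0.11 0 0 0;-1 -0.22 0.23 -0.11 0 0 0;-1 -0.22 0.23 -0.11 0 0 0;-1 -0.22 0.23 -0.11 0 0 0;-1 -0.22 0.23 -0.11 0 0 0;-1 -0.22 0.23 -0.11 0 0 0;-1 -0.22 0.23 -0.11 0 0 0;-1 -0.22 0.23 -0.11 0 0 0;-1 -0.22 0.23 -0.11 0 0 0;-1 -0.22 0.23 0 0 0 0;-1 -0.22 0.23 0 0 0 0")

```text
t: 2.5
eef_pos: [0.4145, 0.2575, 0.332]
tool_rot: [-0.0, 0.794, 0.608, 0.001]
contact_force: [0.3, -0.1, -0.2]
gripper_width: 0.999
```

```bash
python3 - <<'E'
from h import *
o=bot.get_obs();print(o['t'],o['q'],o['eef_pos'],toolT(o)[:3,:3])
E
```

```text
2.5 [-0.93351286  0.0451593   0.26215346  1.82153598 -0.01276685  1.27372051
  0.6380858 ] [0.41447544 0.25754474 0.33199442] [[ 0.26171445  0.96514362  0.00182924]
 [ 0.96514209 -0.26171803  0.00210273]
 [ 0.00250818  0.00121516 -0.99999612]]
```

Request:
apply_moves(moves="-1 -0.18 0.195 0 0 0 0;-1 -0.18 0.195 0 0 0 0;-1 -0.18 0.195 0 0 0 0;-1 0 0 0 0 0 1;-1 0 0 0 0 0 1;-1 0 0 0 0 0 1;-1 0 0 0 0 0 1;-1 0 0 0 0 0 1;-1 0 0 0 0 0 1;-1 0 0 0 0 0 1;-1 0 0 0 0 0 1;-1 0 0 0 0 0 1")

```text
t: 3.5
eef_pos: [0.4641, 0.1781, 0.3308]
tool_rot: [-0.0, 0.944, 0.331, 0.0]
contact_force: [-0.6, 0.2, -1.3]
gripper_width: 1.002
```

Request:
apply_moves(moves="-1 0 0 0 0 0 1;-1 0 0 0 0 0 1;-1 0 0 0 0 0 1;-1 0 0 0 0 0 1;-1 0 0 0 0 0 0;-1 0 0 0 0 0 0")

```text
t: 4.0
eef_pos: [0.4642, 0.1781, 0.3308]
tool_rot: [-0.0, 0.98, 0.199, 0.0]
contact_force: [-0.4, -0.8, -0.0]
gripper_width: 1.005
```

```bash
cat > look.py <<'E'
from h import *
import sys
np.set_printoptions(precision=4,suppress=True)
o=bot.get_obs();p=imaging.read_camera('wrist');save(p,sys.argv[1])
import pickle;pickle.dump((o,p),open(sys.argv[1]+'.pkl','wb'))
T=toolT(o);print(o['t'],o['q'],o['eef_pos'],o['contact_force'],o['gripper_width'],'yawx',np.degrees(np.arctan2(T[1,0],T[0,0])))
for t in['strainer','bar','grip','stand','mouth','seat']:
    print(t,[(np.round(a['location'],1),round(a['score'],2)) for a in nets.spot_point(p,t)[:3]])
E
python3 look.py w1
```

```text
4.0 [-0.8593  0.062   0.3921  1.8103 -0.0249  1.2738 -0.0601] [0.4642 0.1781 0.3308] [-0.4462 -0.7836 -0.0223] 1.0047061755381197 yawx 22.946092296744037
strainer [(array([318.2, 170.8]), 0.84)]
bar [(array([322. , 190.9]), 0.97)]
grip [(array([321. , 201.1]), 0.57)]
stand [(array([270.9, 327.3]), 0.9)]
mouth [(array([343.4, 142.4]), 0.74)]
seat []
```

View pics/w1.png

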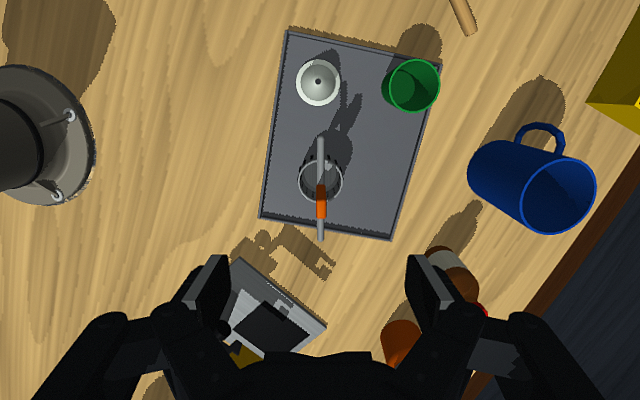

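The wrist picture shows the bar from (320,137) to (321,240), with the orange grip about (321,184)–(321,218), centred between the fingers.

```bash
python3 - <<'E'
from h import *
import pickle
np.set_printoptions(precision=4,suppress=True)
o,p=pickle.load(open('w1.pkl','rb'))
print('mount',p['mount'])
im=p['image'][120:260,250:400,::-1];cv2.imwrite('pics/w1z.png',cv2.resize(im,None,fx=4,fy=4,interpolation=cv2.INTER_CUBIC))
b=[atz(p,c,.11,o)[:2] for c in[(320,137),(320.5,240)]];d=b[1]-b[0]
print('bar',b,np.linalg.norm(d),(b[0]+b[1])/2,np.degrees(np.arctan2(d[1],d[0])))
print(atz(p,(322,190.9),.11,o),atz(p,(321,201),.155,o))
E
```

```text
mount [[ 1.     -0.0003 -0.0002 -0.0007]
 [ 0.0003  0.9489  0.3157 -0.0798]
 [ 0.0001 -0.3157  0.9489 -0.1765]
 [ 0.      0.      0.      1.    ]]
bar [array([0.456 , 0.2042]), array([0.5138, 0.0705])] 0.14563407408474266 [0.4849 0.1373] -66.64020359472842
[0.4868 0.1388 0.11  ] [0.4846 0.1393 0.155 ]
```

View pics/w1z.png

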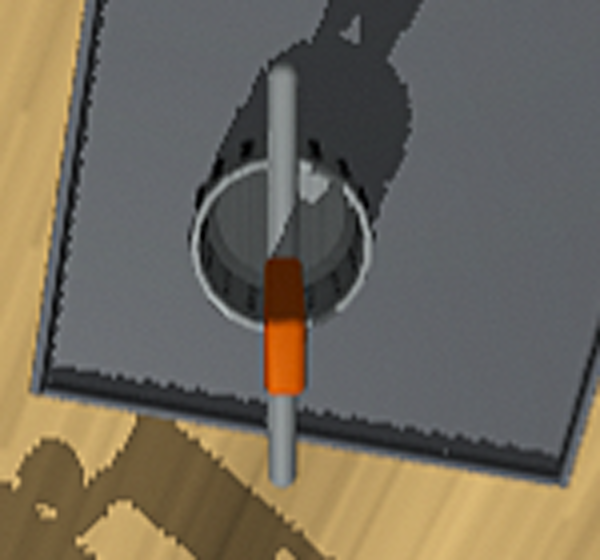

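Request:
apply_moves(moves="-1 -0.064 0.32 -0.03 0 0 0;-1 -0.064 0.32 -0.03 0 0 0;-1 -0.064 0.32 -0.03 0 0 0;-1 -0.064 0.32 -0.03 0 0 0;-1 -0.064 0.32 -0.03 0 0 0;-1 -0.064 0.32 -0.03 0 0 0;-1 -0.064 0.32 -0.03 0 0 0;-1 -0.064 0.32 -0.03 0 0 0;-1 -0.064 0.32 -0.03 0 0 0;-1 0 0 0 0 0 1;-1 0 0 0 0 0 1;-1 0 0 0 0 0 1")

```text
t: 5.35
eef_pos: [0.5345, -0.1684, 0.363]
tool_rot: [0.0, 0.996, 0.092, -0.0]
contact_force: [-0.2, -0.1, -0.4]
gripper_width: 0.999
```

Request:
apply_moves(moves="-1 0 0 0 0 0 1;-1 0 0 0 0 0 1;-1 0 0 0 0 0 1;-1 0 0 0 0 0 1;-1 0 0 0 0 0 1;-1 0 0 0 0 0 1;-1 0 0 0 0 0 1;-1 0 0 0 0 0 1;-1 0 0 0 0 0 0;-1 0 0 0 0 0 0")

```text
t: 6.18
eef_pos: [0.5346, -0.1671, 0.363]
tool_rot: [0.0, 0.983, -0.183, -0.0]
contact_force: [-0.0, 0.8, -0.3]
gripper_width: 1.001
```

```bash
python3 look.py w2
```

```text
6.1833 [-0.4957  0.2078  0.8355  1.6448 -0.157   1.359  -0.0048] [ 0.5346 -0.1671  0.363 ] [-0.0121  0.8297 -0.2843] 1.001222810014069 yawx -21.035876132459666
strainer []
bar []
grip []
stand []
mouth []
seat [(array([317.4, 187.4]), 0.62)]
```

View pics/w2.png

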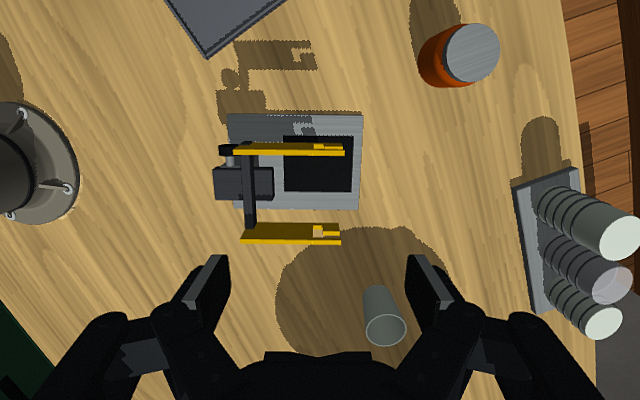

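```bash
python3 - <<'E'
from h import *
import pickle
o,p=pickle.load(open('w2.pkl','rb'))
im=p['image'][105:255,205:370,::-1];cv2.imwrite('pics/w2z.png',cv2.resize(im,None,fx=4,fy=4,interpolation=cv2.INTER_CUBIC))
E
```

```text
(no output)
```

View pics/w2z.png

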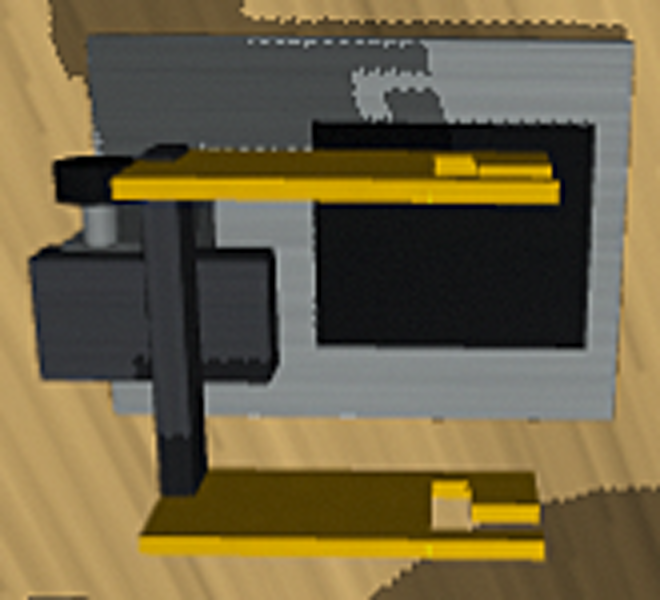

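```bash
python3 - <<'E'
from h import *
import pickle
from scipy.optimize import least_squares
np.set_printoptions(precision=4,suppress=True)
o,p=pickle.load(open('w2.pkl','rb'))
f=lambda c:(c[0]/4+205-.375,c[1]/4+105-.375)
base=[((-75,-85,10),(633,40)),((155,-85,10),(88,36)),((-75,85,10),(612,418)),((155,85,10),(115,412))]
hook=[((-28.5,-58,199),(558,180)),((-28.5,-52,199),(558,203)),((-28.5,52,199),(544,537)),((-28.5,58,199),(544,559)),((-28.5,-58,173),(550,162))]
def X(v,loc,c,dz=0):
    a=v[2];q=np.array(loc,float)/1000;q[0]+=c
    return np.array([v[0]+q[0]*np.cos(a)-q[1]*np.sin(a),v[1]+q[0]*np.sin(a)+q[1]*np.cos(a),q[2]])
def res(v,full=False):
    P=[X(v,l,0) for l,_ in base]+[X(v,l,v[3]) for l,_ in hook]
    r=proj(p,np.array(P),o)-np.array([f(c) for _,c in base+hook]);return r if full else r.ravel()
s=least_squares(res,[.52,-.203,2.768,0.],loss='soft_l1')
print(s.x,np.degrees(s.x[2]));print(res(s.x,True))
# hooks only, direct: z=.199
H=[atz(p,f(c),.199,o)[:2] for _,c in hook[:4]];print(np.array(H))
d=(H[2]+H[3]-H[0]-H[1])/2;print(np.linalg.norm(d),np.degrees(np.arctan2(d[1],d[0])))
for pts in [((113,178),(558,180)),((141,536),(544,537))]:
    a=[atz(p,f(c),.199,o)[:2] for c in pts];e=a[0]-a[1];print('edge',np.linalg.norm(e),np.degrees(np.arctan2(e[1],e[0])))
a=s.x[2];m=np.mean(H,0);print('hook tip mid',m,'axis at c:',m+.0285*np.array([np.cos(a),np.sin(a)]))
E
```

```text
[ 0.5224 -0.2021  2.7628  0.0002] 158.29480747888215
[[ 0.4453 -0.1795]
 [-0.7203 -0.4623]
 [ 0.4697  0.4947]
 [-0.2515  0.6177]
 [ 0.0317 -0.0361]
 [-0.1691 -0.4403]
 [ 0.0474  0.3838]
 [-0.1301 -0.7093]
 [ 0.2288  0.6997]]
[[ 0.5701 -0.1587]
 [ 0.5679 -0.1648]
 [ 0.5296 -0.2603]
 [ 0.527  -0.2674]]
0.1099579830589092 -111.71956024343493
edge 0.12377254504069918 158.59305518721084
edge 0.12338283302247696 158.88170800679063
hook tip mid [ 0.5487 -0.2128] axis at c: [ 0.5222 -0.2022]
```

The view shows both hooks clearly, and the spacing checks out at 110 mm. The throat axis is at about (0.522,-0.202) with yaw 158.4° and c≈0. Back to the strainer to grasp it.

Request:
apply_moves(moves="-1 -0.144 -0.247 0 0 0 0;-1 -0.144 -0.247 0 0 0 0;-1 -0.144 -0.247 0 0 0 0;-1 -0.144 -0.247 0 0 0 0;-1 -0.144 -0.247 0 0 0 0;-1 -0.144 -0.247 0 0 0 0;-1 -0.144 -0.247 0 0 0 0;-1 -0.144 -0.247 0 0 0 0;-1 -0.144 -0.247 0 0 0 0;-1 0 0 0 0 0 -1;-1 0 0 0 0 0 -1;-1 0 0 0 0 0 -1")

```text
t: 7.53
eef_pos: [0.4857, 0.1384, 0.363]
tool_rot: [0.0, 0.997, -0.077, -0.0]
contact_force: [0.4, 0.0, -0.0]
gripper_width: 0.999
```

Request:
apply_moves(moves="-1 0 0 0 0 0 -1;-1 0 0 0 0 0 -1;-1 0 0 0 0 0 -1;-1 0 0 0 0 0 -1;-1 0 0 0 0 0 -1;-1 0 0 0 0 0 -1;-1 0 0 0 0 0 -1;-1 0 0 0 0 0 -1;-1 0 0 0 0 0 -0.1;-1 0 0 0 0 0 0")

```text
t: 8.37
eef_pos: [0.4859, 0.1376, 0.3631]
tool_rot: [-0.0, 0.98, 0.201, 0.0]
contact_force: [-0.2, -0.8, -0.7]
gripper_width: 1.0
```

```bash
python3 look.py w3; python3 - <<'E'
from h import *
import pickle
o,p=pickle.load(open('w3.pkl','rb'))
im=p['image'][170:370,230:410,::-1];cv2.imwrite('pics/w3z.png',cv2.resize(im,None,fx=3,fy=3,interpolation=cv2.INTER_CUBIC))
E
```

```text
8.3667 [-0.9212  0.0576  0.558   1.7487 -0.0314  1.344   0.0471] [0.4859 0.1376 0.3631] [-0.1716 -0.7685 -0.7013] 0.9995145681657166 yawx 23.143440630949424
strainer [(array([315.2, 139.7]), 0.96)]
bar [(array([315.5, 153.6]), 0.76)]
grip [(array([320.1, 158.7]), 0.77)]
stand [(array([271.4, 300.9]), 0.76)]
mouth []
seat []
```

View pics/w3z.png

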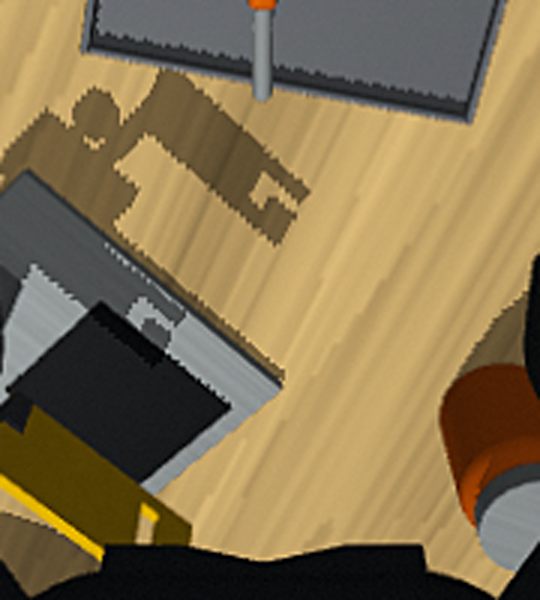

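```bash
python3 - <<'E'
from h import *
import pickle
o,p=pickle.load(open('w3.pkl','rb'))
im=p['image'][90:215,255:390,::-1];cv2.imwrite('pics/w3y.png',cv2.resize(im,None,fx=4,fy=4,interpolation=cv2.INTER_CUBIC))
E
```

```text
(no output)
```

View pics/w3y.png

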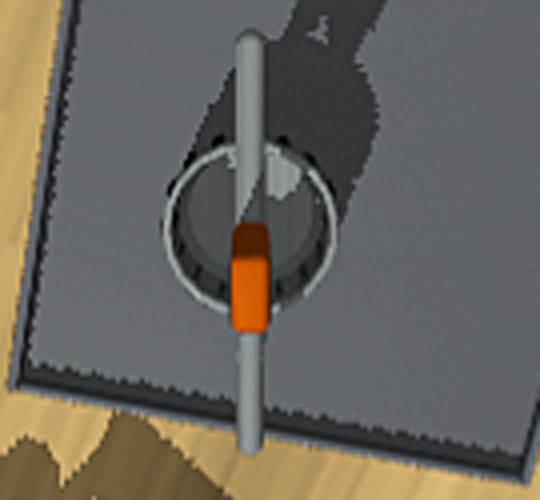

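```bash
python3 - <<'E'
from h import *
import pickle
np.set_printoptions(precision=4,suppress=True)
for n,off,pts in[('w1',(250,120),[(282,66),(283,486),(285,258),(285,320),(285,394)]),('w3',(255,90),[(250,32),(250,452),(251,258),(250,258),(250,331)])]:
    o,p=pickle.load(open(n+'.pkl','rb'))
    q=[(c[0]/4+off[0]-.375,c[1]/4+off[1]-.375) for c in pts]
    b=[atz(p,c,.11,o)[:2] for c in q[:2]];d=b[1]-b[0]
    print(b,np.linalg.norm(d),(b[0]+b[1])/2,np.degrees(np.arctan2(d[1],d[0])))
    g=[atz(p,c,.18,o)[:2] for c in q[3:]];print('griptop',np.mean(g,0),np.linalg.norm(g[0]-g[1]))
    T=toolT(o);print('midbar in tool',T[:3,:3].T@(np.append((b[0]+b[1])/2,.11)-T[:3,3]))
E
```

```text
[array([0.4557, 0.2053]), array([0.5143, 0.0688])] 0.14852597943177132 [0.485 0.137] -66.7757452376109
griptop [0.4845 0.1383] 0.022424369327862577
midbar in tool [0.0031 0.046  0.2208]
[array([0.4554, 0.2064]), array([0.5137, 0.0697])] 0.14861328607524282 [0.4846 0.138 ] -66.89001678496841
griptop [0.4845 0.1382] 0.02208698996549712
midbar in tool [-0.0011 -0.0009  0.2531]
```

Request:
apply_moves(moves="-1 -0.009 0 0.3 0 0 0;-1 0 0 0.3 0 0 0;-1 0 0 0.3 0 0 0;-1 0 0 0.3 0 0 0;-1 0 0 0.3 0 0 0;-1 0 0 0.2 0 0 0;-1 0 0 0.1 0 0 0;-1 0 0 0.09 0 0 0;-1 0 0 0 0 0 0;-1 0 0 0 0 0 0", force=40)

```text
t: 9.55
eef_pos: [0.4851, 0.1373, 0.1365]
tool_rot: [0.0, 0.98, 0.201, -0.0]
contact_force: [0.5, 0.3, 0.0]
gripper_width: 0.997
```

```bash
python3 look.py w4
```

```text
9.55 [-0.8401  0.2969  0.5288  2.0485 -0.1984  0.8448  0.2073] [0.4851 0.1373 0.1365] [0.4517 0.2965 0.0292] 0.9969900208048253 yawx 23.21348215308514
strainer [(array([317.3, 172.2]), 0.8)]
bar [(array([319.1, 210.2]), 0.97)]
grip [(array([315.7, 241.5]), 0.73)]
stand []
mouth []
seat [(array([596. , 173.5]), 0.59), (array([314.6,  18.8]), 0.54)]
```

View pics/w4.png

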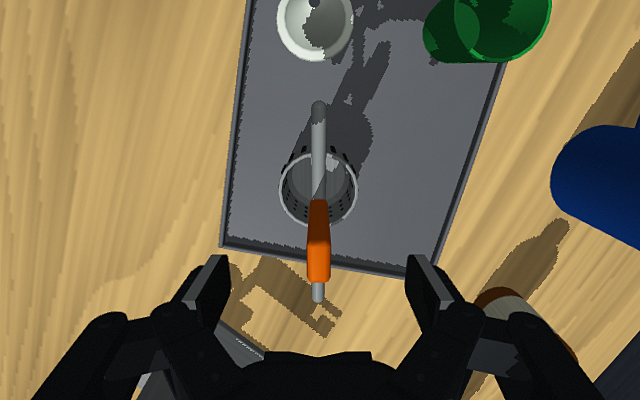

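The grip sits at column 318, centred between the fingers (about 230 and 408). Closing.

Request:
apply_moves(moves="1 0 0 0 0 0 0;1 0 0 0 0 0 0;1 0 0 0 0 0 0;1 0 0 0 0 0 0;1 0 0 0 0 0 0;1 0 0 0 0 0 0;1 0 0 0 0 0 0;1 0 0 0 0 0 0;1 0 0 0 0 0 0;1 0 0 0 0 0 0", force=50)

```text
t: 10.73
eef_pos: [0.4851, 0.1374, 0.1364]
tool_rot: [-0.0, 0.98, 0.201, 0.0]
contact_force: [1.3, 0.4, 0.8]
gripper_width: 0.122
```

```bash
python3 look.py w5
```

```text
10.7333 [-0.8402  0.2967  0.5288  2.0489 -0.1988  0.8441  0.2077] [0.4851 0.1374 0.1364] [1.3333 0.4217 0.786 ] 0.12151187929609902 yawx 23.224902090981566
strainer [(array([316.5, 175.5]), 0.62)]
bar [(array([318.3, 212.8]), 0.59)]
grip [(array([313. , 241.1]), 0.77)]
stand []
mouth [(array([357.7, 127.7]), 0.4)]
seat []
```

View pics/w5.png

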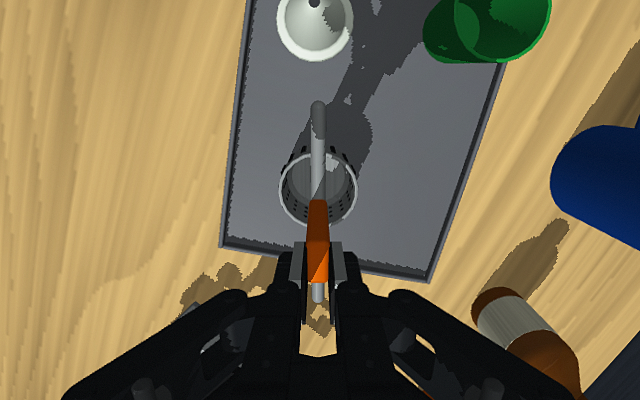

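Request:
apply_moves(moves="1 0 0 -0.08 0 0 0;1 0 0 -0.16 0 0 0;1 0 0 -0.2 0 0 0;1 0 0 -0.25 0 0 0;1 0 0 -0.25 0 0 0;1 0 0 -0.25 0 0 0;1 0 0 -0.25 0 0 0;1 0 0 -0.15 0 0 0;1 0 0 -0.08 0 0 0;1 0 0 0 0 0 0;1 0 0 0 0 0 0")

```text
t: 12.0
eef_pos: [0.4842, 0.137, 0.3358]
tool_rot: [0.0, 0.98, 0.201, -0.001]
contact_force: [-0.2, 0.5, -3.3]
gripper_width: 0.123
```

```bash
python3 look.py w6
```

```text
12.0 [-0.927   0.0707  0.5689  1.7974 -0.0397  1.2863  0.0574] [0.4842 0.137  0.3358] [-0.2418  0.4635 -3.3232] 0.12255287495327283 yawx 23.22973108765157
strainer [(array([317.6, 173.5]), 0.82)]
bar [(array([319.1, 212.3]), 0.7)]
grip [(array([316.5, 240.4]), 0.89)]
stand [(array([436.6, 238.1]), 0.26)]
mouth [(array([399.1,  54.6]), 0.66)]
seat []
```

View pics/w6.png

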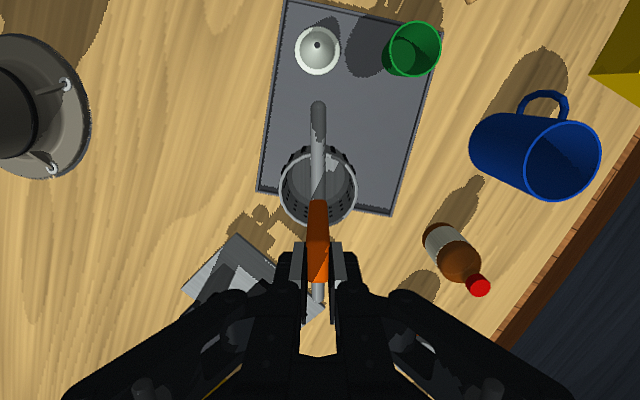

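Request:
apply_moves(moves="1 -0.024 0.1 -0.12 0 0 0;1 -0.024 0.25 -0.12 0 0 0;1 -0.024 0.29 -0.1 0 0 0;1 -0.024 0.3 0 0 0 0;1 -0.024 0.3 0 0 0 0;1 -0.024 0.3 0 0 0 0;1 -0.024 0.3 0 0 0 0;1 -0.024 0.3 0 0 0 0;1 -0.024 0.3 0 0 0 0;1 -0.024 0.3 0 0 0 0;1 -0.024 0.3 0 0 0 0;1 -0.024 0.2 0 0 0 0")

```text
t: 13.35
eef_pos: [0.6067, -0.2373, 0.3766]
tool_rot: [0.001, 0.98, 0.2, -0.001]
contact_force: [-0.9, -1.2, -3.2]
gripper_width: 0.118
```

Request:
apply_moves(moves="1 0 0 0 0 0 0.5;1 0 0 0 0 0 1;1 0 0 0 0 0 1;1 0 0 0 0 0 1;1 0 0 0 0 0 1;1 0 0 0 0 0 1;1 0 0 0 0 0 1;1 0 0 0 0 0 1;1 0 0 0 0 0 1;1 0 0 0 0 0 1;1 0 0 0 0 0 1;1 0 0 0 0 0 0.7")

```text
t: 14.35
eef_pos: [0.6066, -0.2332, 0.3768]
tool_rot: [0.0, 0.982, -0.189, -0.001]
contact_force: [0.1, -0.0, -4.0]
gripper_width: 0.12
```

Request:
apply_moves(moves="1 0 0 0 0 0 0;1 0 0 0 0 0 0")

```text
t: 14.52
eef_pos: [0.6066, -0.2333, 0.377]
tool_rot: [0.0, 0.983, -0.186, -0.0]
contact_force: [-0.5, 0.8, -3.8]
gripper_width: 0.116
```

```bash
cat > st.py <<'E'
from h import *
np.set_printoptions(precision=4,suppress=True)
o=bot.get_obs();T=toolT(o);a=np.radians(158.4);e=np.array([np.cos(a),np.sin(a)]);f=np.array([-e[1],e[0]])
b=T[:3,3]+T[:3,:3]@np.array([-.0002,-.0005,.0264]);d=b[:2]-[.5222,-.2022]
F=o['contact_force']
print('t',o['t'],'bar in stand mm',1000*(d@e),1000*(d@f),1000*b[2],'yaw err',np.degrees(np.arctan2(T[1,0],T[0,0]))+21.6,'tilt',np.degrees(T[:2,2]),'F stand',F[:2]@e,F[:2]@f,F[2],'M',o['torque'],o['gripper_width'])
E
python3 st.py
```

```text
t 14.5167 bar in stand mm -89.70362476811346 -2.6006614906178265 350.58804543942233 yaw err 0.13953696026070617 tilt [-0.048  -0.0038] F stand 0.8116356542746092 -0.5774939219913489 -3.803909565650825 M [ 0.0158 -0.0329  0.0395] 0.1155076506085261
```

Request:
apply_moves(moves="1 0 0.011 0.1 0 0 0;1 0 0.011 0.2 0 0 0;1 0 0 0.25 0 0 0;1 0 0 0.25 0 0 0;1 0 0 0.25 0 0 0;1 0 0 0.2 0 0 0;1 0 0 0.1 0 0 0;1 0 0 0.047 0 0 0;1 0 0 0 0 0 0;1 0 0 0 0 0 0")

```text
t: 15.35
eef_pos: [0.6061, -0.2367, 0.2109]
tool_rot: [0.0, 0.982, -0.187, 0.001]
contact_force: [-0.2, -0.0, -4.1]
gripper_width: 0.123
```

```bash
python3 st.py; python3 look.py w7; python3 - <<'E'
from h import *
for n in('scene','top'):
    p=imaging.read_camera(n);x0,y0=(220,90) if n=='scene' else (320,160)
    cv2.imwrite(f'pics/{n}7.png',cv2.resize(p['image'][y0:y0+130,x0:x0+130,::-1],None,fx=4.6,fy=4.6,interpolation=cv2.INTER_CUBIC))
E
```

```text
t 15.35 bar in stand mm -90.51211872489816 0.6985495014493962 184.5250172781522 yaw err 0.033558766321842626 tilt [ 0.0829 -0.0431] F stand 0.20163767578344724 0.09207761144044695 -4.058782166303172 M [-0.0275 -0.0245 -0.0039] 0.12332261756519046
15.35 [-0.3355  0.5697  0.9126  1.6482 -0.4832  1.1642  0.3199] [ 0.6061 -0.2367  0.2109] [-0.2214 -0.0114 -4.0588] 0.12332261756519046 yawx -21.56644123367816
strainer [(array([316.3, 174.5]), 0.58)]
bar [(array([319.5, 209.4]), 0.74)]
grip [(array([316.2, 243.1]), 0.92)]
stand [(array([244.4, 157.3]), 0.66), (array([317.9, 211.4]), 0.51)]
mouth [(array([191.8, 216.3]), 0.59)]
seat [(array([199.6, 198.7]), 0.77)]
```

View pics/w7.png

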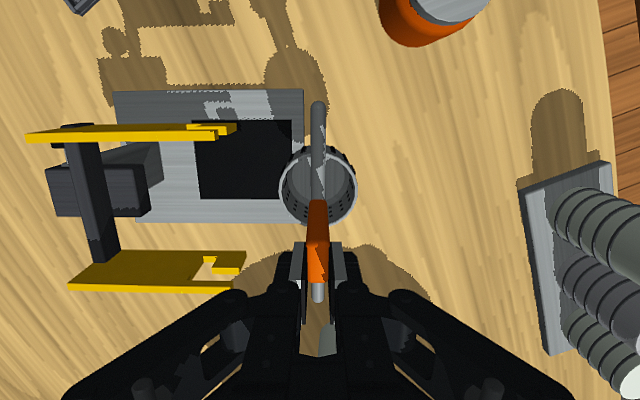

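View pics/scene7.png

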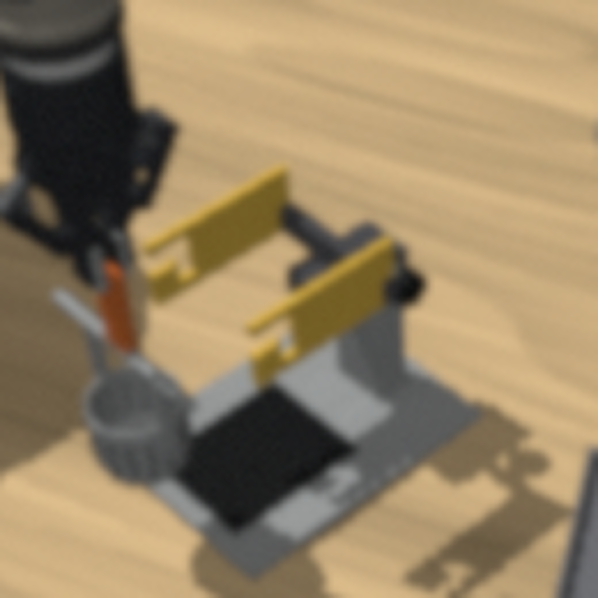

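View pics/top7.png

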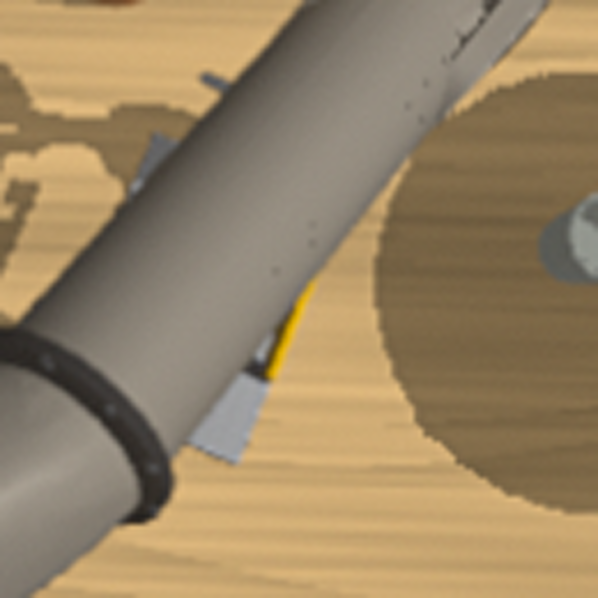

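```bash
python3 - <<'E'
from h import *
import pickle
o,p=pickle.load(open('w7.pkl','rb'))
a=cv2.resize(p['image'][90:310,170:340,::-1],None,fx=2.7,fy=2.7,interpolation=cv2.INTER_CUBIC);cv2.imwrite('pics/w7a.png',a)
for n,x,y in(('b',185,115),('c',190,235),('d',290,90),('e',290,260)):
    cv2.imwrite(f'pics/w7{n}.png',cv2.resize(p['image'][y:y+60,x:x+70,::-1],None,fx=5,fy=5,interpolation=cv2.INTER_CUBIC))
ims=[cv2.imread(f'pics/w7{n}.png') for n in 'bcde']
cv2.imwrite('pics/w7q.png',np.vstack([np.hstack(ims[:2]),np.hstack(ims[2:])]))
E
```

View pics/w7q.png

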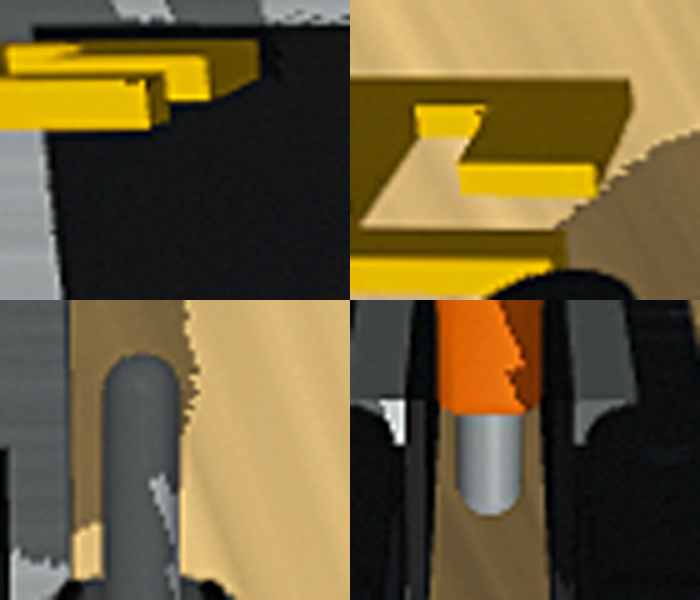

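```bash
python3 - <<'E'
from h import *
import pickle
from scipy.optimize import least_squares
np.set_printoptions(precision=4,suppress=True)
o,p=pickle.load(open('w7.pkl','rb'))
B=lambda u,v:(185+u/5-.4,115+v/5-.4);C=lambda u,v:(190+(u-350)/5-.4,235+v/5-.4)
obs=[((-28.5,-58,199),B(150,80)),((-28.5,-52,199),B(150,130)),((-28.5,-58,173),B(210,57)),((-28.5,-52,173),B(210,100)),
((-28.5,52,173),C(585,163)),((-28.5,58,173),C(598,197)),((-6.5,52,173),C(460,163)),((-6.5,58,173),C(460,197)),((6.5,52,155),C(415,105)),((-6.5,52,155),C(486,105)),((-28.5,52,199),C(555,262))]
def P(v,free):
    a=v[2];L=np.array([l for l,_ in obs])/1000.
    return np.c_[v[0]+L[:,0]*np.cos(a)-L[:,1]*np.sin(a),v[1]+L[:,0]*np.sin(a)+L[:,1]*np.cos(a),L[:,2]+(v[3] if free else 0)]
for free in(0,1):
    r=lambda v:(proj(p,P(v,free),o)-np.array([c for _,c in obs])).ravel()
    s=least_squares(r,[.522,-.202,2.765,0],loss='soft_l1',x_scale=[.01,.01,.01,.01]);print(s.x,np.degrees(s.x[2]));print(np.round(r(s.x).reshape(-1,2),2).tolist())
# bar
e1=(290+142/5-.4,90+52/5-.4);e2=(290+140/5-.4,260+215/5-.4)
for z in(.1825,.1845,.1865):
    b=[atz(p,c,z,o) for c in(e1,e2)];d=b[1]-b[0];print(z,np.linalg.norm(d),(b[0]+b[1])/2,np.degrees(np.arctan2(d[1],d[0])))
E
```

```text
[ 0.5218 -0.2025  2.7593  0.    ] 158.09618415972284
[[-0.43, 0.41], [0.47, 0.31], [-0.47, 0.62], [0.23, 0.81], [1.63, -0.16], [-0.36, -0.48], [-0.6, -0.5], [0.23, -0.83], [0.15, -0.22], [0.93, -0.03], [-0.93, -0.83]]
[ 0.5224 -0.2022  2.7585  0.0015] 158.05138258323183
[[-0.41, -0.18], [0.49, -0.19], [-0.36, 0.07], [0.34, 0.33], [1.7, 0.29], [-0.3, 0.01], [-0.72, -0.07], [0.11, -0.36], [-0.01, 0.11], [0.86, 0.3], [-0.92, -0.19]]
0.1825 0.1540876653473096 [ 0.6064 -0.2379  0.1825] -111.66761370547243
0.1845 0.1525839501897405 [ 0.6067 -0.2372  0.1845] -111.66761370547242
0.1865 0.15108023503217136 [ 0.607  -0.2364  0.1865] -111.66761370547242
```

Request:
apply_moves(moves="1 -0.05 -0.004 0.017 0 0 0;1 -0.1 0 0 0 0 0;1 -0.12 0 0 0 0 0;1 -0.1 0 0 0 0 0;1 -0.05 0 0 0 0 0;1 -0.02 0 0 0 0 0;1 0 0 0 0 0 0;1 0 0 0 0 0 0")

```text
t: 16.47
eef_pos: [0.5572, -0.2162, 0.208]
tool_rot: [0.0, 0.982, -0.187, 0.0]
contact_force: [0.6, -0.7, -3.1]
gripper_width: 0.125
```

```bash
python3 st.py; python3 look.py w8; python3 - <<'E'
from h import *
for n in('scene',):
    p=imaging.read_camera(n);x0,y0=(220,90)
    cv2.imwrite(f'pics/{n}8.png',cv2.resize(p['image'][y0:y0+100,x0:x0+110,::-1],None,fx=5.4,fy=5.4,interpolation=cv2.INTER_CUBIC))
E
```

```text
t 16.4667 bar in stand mm -37.48635905358141 -0.3714429702420598 181.61077360279742 yaw err 0.052215258982347024 tilt [ 0.0474 -0.011 ] F stand -0.8326915177155109 0.4331263462932532 -3.094398517403307 M [-0.0249 -0.0366  0.0307] 0.12478004547997028
16.4667 [-0.4224  0.4811  0.9526  1.7817 -0.4358  1.1057  0.3018] [ 0.5572 -0.2162  0.208 ] [ 0.6148 -0.7092 -3.0944] 0.12478004547997028 yawx -21.547784741017654
strainer [(array([316.2, 173.7]), 0.88)]
bar []
grip [(array([317.7, 241.9]), 0.84)]
stand [(array([289.6, 161.6]), 0.72), (array([319.4, 208.4]), 0.22)]
mouth [(array([263.7, 218.5]), 0.82)]
seat [(array([264.8, 200.4]), 0.64)]
```

View pics/scene8.png

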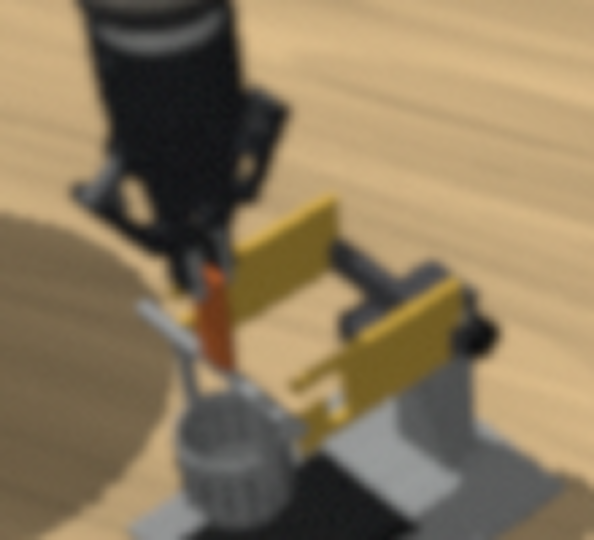

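View pics/w8.png

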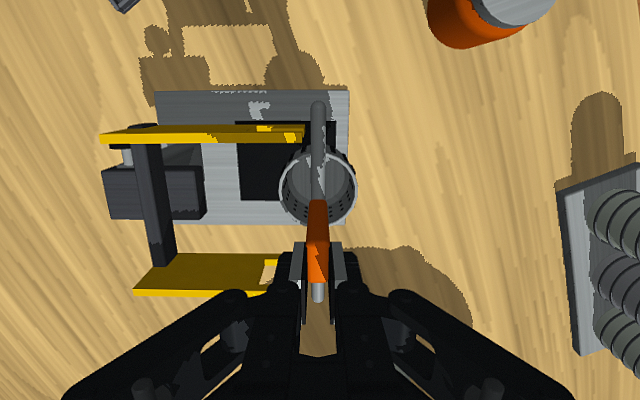

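Request:
apply_moves(moves="1 -0.03 0.002 -0.005 0 0 0;1 -0.03 0 0 0 0 0;1 -0.03 0 0 0 0 0;1 0 0 0 0 0 0")

```text
t: 17.2
eef_pos: [0.5454, -0.2122, 0.2083]
tool_rot: [-0.0, 0.982, -0.187, -0.0]
contact_force: [-0.2, -0.5, -3.6]
gripper_width: 0.121
```

```bash
python3 st.py
```

```text
t 17.2 bar in stand mm -25.039465896915647 0.2129392808522465 181.93408195631366 yaw err 0.006224478438465297 tilt [-0.0371  0.0465] F stand -0.008395697710598487 0.4824404319970766 -3.6172593193819207 M [-0.0657  0.0826 -0.0085] 0.12082476133595496
```

Request:
apply_moves(moves="1 -0.03 0 0 0 0 0;1 -0.03 0 0 0 0 0;1 -0.03 0 0 0 0 0;1 -0.03 0 0 0 0 0;1 -0.03 0 0 0 0 0;1 0 0 0 0 0 0;1 0 0 0 0 0 0")

```text
t: 17.78
eef_pos: [0.5296, -0.2057, 0.2085]
tool_rot: [-0.0, 0.982, -0.187, 0.0]
contact_force: [0.7, 0.2, -2.9]
gripper_width: 0.121
```

```bash
python3 st.py; python3 look.py w9; python3 - <<'E'
from h import *
for n in('scene',):
    p=imaging.read_camera(n);x0,y0=(220,90)
    cv2.imwrite(f'pics/{n}9.png',cv2.resize(p['image'][y0:y0+100,x0:x0+110,::-1],None,fx=5.4,fy=5.4,interpolation=cv2.INTER_CUBIC))
E
```

```text
t 17.7833 bar in stand mm -7.982869479745051 0.008247951089903343 182.0725100251367 yaw err 0.03408789332855022 tilt [0.0141 0.0153] F stand -0.5629417862041817 -0.3916101881079113 -2.85228965720941 M [-0.0405  0.0247  0.0049] 0.12138552726611676
17.7833 [-0.4763  0.4267  0.9811  1.8498 -0.4012  1.0793  0.2819] [ 0.5296 -0.2057  0.2085] [ 0.6676  0.1569 -2.8523] 0.12138552726611676 yawx -21.56591210667145
strainer [(array([314.9, 170.1]), 0.86)]
bar [(array([318.9, 211.8]), 0.72), (array([307.1, 217.1]), 0.58)]
grip [(array([314.7, 241.5]), 0.61), (array([321.6, 170.3]), 0.15)]
stand [(array([308. , 159.6]), 0.82), (array([317.5, 208.5]), 0.37), (array([316.8, 171.9]), 0.19)]
mouth []
seat []
```

View pics/scene9.png

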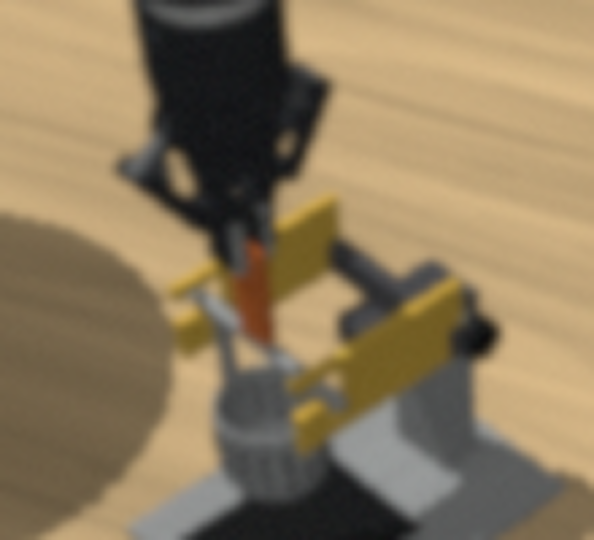

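View pics/w9.png

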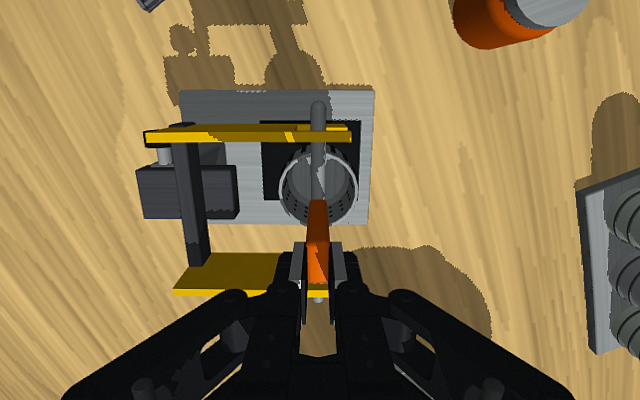

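The bar is in both mouths with no contact force. Creeping to the back wall.

Request:
apply_moves(moves="1 -0.017 0 0 0 0 0;1 -0.017 0 0 0 0 0;1 -0.017 0 0 0 0 0;1 -0.01 0 0 0 0 0;1 0 0 0 0 0 0;1 0 0 0 0 0 0")

```text
t: 18.68
eef_pos: [0.5228, -0.2031, 0.2084]
tool_rot: [-0.0, 0.982, -0.187, 0.0]
contact_force: [0.2, -0.2, -3.6]
gripper_width: 0.122
```

```bash
python3 st.py
```

```text
t 18.6833 bar in stand mm -0.7237762364908823 0.07419711178809901 182.04575398059333 yaw err 0.031176296397333658 tilt [0.0083 0.0105] F stand -0.2699087121044639 0.08215503339690845 -3.5776898394060854 M [ 0.0074 -0.0376  0.0253] 0.12178617360209731
```

Request:
apply_moves(moves="1 -0.008 0 0 0 0 0;1 0 0 0 0 0 0;1 0 0 0 0 0 0")

```text
t: 18.93
eef_pos: [0.522, -0.2028, 0.2084]
tool_rot: [-0.0, 0.982, -0.187, -0.0]
contact_force: [0.3, -1.1, -2.6]
gripper_width: 0.124
```

```bash
python3 st.py
```

```text
t 18.9333 bar in stand mm 0.17428516869622526 0.1360283670427238 182.01871927022276 yaw err 0.030517916388248523 tilt [-0.0002  0.0014] F stand -0.7134889670948115 0.9113624783484711 -2.599315933459383 M [-0.0067  0.0278 -0.004 ] 0.12441827277038872
```

Request:
apply_moves(moves="1 -0.006 0 0 0 0 0;1 0 0 0 0 0 0;1 0 0 0 0 0 0")

```text
t: 19.18
eef_pos: [0.5213, -0.2026, 0.2084]
tool_rot: [0.0, 0.982, -0.187, 0.0]
contact_force: [0.6, 0.4, -3.9]
gripper_width: 0.121
```

```bash
python3 st.py
```

```text
t 19.1833 bar in stand mm 0.8751561362882476 0.1739783477583127 182.00007345575042 yaw err 0.025370146309253272 tilt [ 0.0005 -0.0017] F stand -0.4498167024179038 -0.5561234991031377 -3.920476822955189 M [0.0199 0.0298 0.0022] 0.12114350395629578
```

Request:
apply_moves(moves="1 -0.006 0 0 0 0 0;1 0 0 0 0 0 0;1 0 0 0 0 0 0")

```text
t: 19.43
eef_pos: [0.5206, -0.2022, 0.2084]
tool_rot: [-0.0, 0.982, -0.187, -0.0]
contact_force: [-0.0, 0.0, -3.3]
gripper_width: 0.122
```

```bash
python3 st.py
```

```text
t 19.4333 bar in stand mm 1.6495732964318932 0.12479935831360195 181.99871317773233 yaw err 0.025304100395398876 tilt [-0.0022  0.005 ] F stand 0.06008694276609632 -0.026178276307630106 -3.3158669248785007 M [ 0.0256 -0.0322 -0.0231] 0.12218696347080385
```

Request:
apply_moves(moves="1 -0.006 0 0 0 0 0;1 0 0 0 0 0 0;1 0 0 0 0 0 0")

```text
t: 19.68
eef_pos: [0.52, -0.202, 0.2084]
tool_rot: [-0.0, 0.982, -0.187, 0.0]
contact_force: [0.7, 1.1, -3.8]
gripper_width: 0.121
```

```bash
python3 st.py
```

```text
t 19.6833 bar in stand mm 2.3540893356421364 0.16038194886703327 182.0227292313144 yaw err 0.02722148333562302 tilt [0.0008 0.0034] F stand -0.2783690386619369 -1.318103399708936 -3.815109354548736 M [-0.0655 -0.0107  0.0177] 0.1213536687617234
```

Request:
apply_moves(moves="1 -0.005 0 0 0 0 0;1 0 0 0 0 0 0;1 0 0 0 0 0 0")

```text
t: 19.93
eef_pos: [0.5196, -0.2019, 0.2085]
tool_rot: [0.0, 0.982, -0.187, 0.0]
contact_force: [1.4, -1.4, -4.0]
gripper_width: 0.123
```

```bash
python3 st.py
```

```text
t 19.9333 bar in stand mm 2.6904361955010123 0.13601431074520587 182.06554216134563 yaw err 0.032060905558203956 tilt [ 0.0247 -0.0129] F stand -1.7993788250793845 0.8213008601665733 -3.950253323821174 M [-0.1068 -0.2504 -0.0314] 0.12341962920010405
```

Contact felt at about +2.6 mm (moment −0.25 Nm), so the throat centre is at about +1.1. Backing off and lowering.

Request:
apply_moves(moves="1 0.014 0 0 0 0 0;1 0 0 0 0 0 0;1 0 0 0.02 0 0 0;1 0 0 0.02 0 0 0;1 0 0 0.01 0 0 0;1 0 0 0 0 0 0;1 0 0 0 0 0 0")

```text
t: 20.52
eef_pos: [0.5208, -0.2024, 0.2022]
tool_rot: [-0.0, 0.982, -0.187, -0.0]
contact_force: [-0.6, -0.6, -3.3]
gripper_width: 0.123
```

```bash
python3 st.py
```

```text
t 20.5167 bar in stand mm 1.427347677075631 0.16786061034962277 175.80964645802825 yaw err 0.02506785194357164 tilt [-0.0265  0.0055] F stand 0.33146711352920216 0.7428377703452832 -3.297314257937844 M [ 0.0111 -0.0218 -0.0052] 0.12307502242873053
```

Request:
apply_moves(moves="1 0 0 0.012 0 0 0;1 0 0 0.012 0 0 0;1 0 0 0.012 0 0 0;1 0 0 0 0 0 0;1 0 0 0 0 0 0")

```text
t: 20.93
eef_pos: [0.5209, -0.2024, 0.198]
tool_rot: [-0.0, 0.982, -0.187, -0.0]
contact_force: [-0.3, -0.8, -3.2]
gripper_width: 0.122
```

```bash
python3 st.py
```

```text
t 20.9333 bar in stand mm 1.3549996909009203 0.12061056197915004 171.564323629487 yaw err 0.027897309488825073 tilt [-0.015   0.0058] F stand 0.003797587936504015 0.8470448161125201 -3.1873595369911545 M [-0.0618  0.075  -0.0141] 0.12202036400146456
```

Request:
apply_moves(moves="1 0 0 0.012 0 0 0;1 0 0 0.012 0 0 0;1 0 0 0.012 0 0 0;1 0 0 0.012 0 0 0;1 0 0 0.012 0 0 0;1 0 0 0.012 0 0 0;1 0 0 0 0 0 0;1 0 0 0 0 0 0")

```text
t: 21.6
eef_pos: [0.5209, -0.2024, 0.1894]
tool_rot: [-0.0, 0.982, -0.187, -0.0]
contact_force: [0.0, -0.1, -3.0]
gripper_width: 0.119
```

```bash
python3 st.py
```

```text
t 21.6 bar in stand mm 1.3078133197168598 0.16057509102895864 162.95269736724904 yaw err 0.023009839764689843 tilt [-0.0111  0.0033] F stand -0.0661173144952322 0.12127960289046369 -2.964098495775287 M [-0.0416 -0.0405 -0.0595] 0.11858282657951
```

Request:
apply_moves(moves="1 0 0 0.008 0 0 0;1 0 0 0.004 0 0 0;1 0 0 0 0 0 0;1 0 0 0 0 0 0")

```text
t: 21.93
eef_pos: [0.521, -0.2024, 0.188]
tool_rot: [-0.0, 0.982, -0.187, 0.0]
contact_force: [0.4, 0.5, -3.0]
gripper_width: 0.122
```

```bash
python3 st.py
```

```text
t 21.9333 bar in stand mm 1.2277100639608856 0.14727648580566347 161.60384488694865 yaw err 0.02582422535701312 tilt [0.0015 0.0015] F stand -0.1865142093684396 -0.5617308289987859 -3.01239659675875 M [-0.0551 -0.0151 -0.0424] 0.12183093397566122
```

Request:
apply_moves(moves="1 0 0 0.006 0 0 0;1 0 0 0 0 0 0;1 0 0 0 0 0 0")

```text
t: 22.18
eef_pos: [0.521, -0.2024, 0.1873]
tool_rot: [-0.0, 0.982, -0.187, -0.0]
contact_force: [0.2, 0.1, -3.6]
gripper_width: 0.12
```

```bash
python3 st.py
```

```text
t 22.1833 bar in stand mm 1.266171087866247 0.14710856646183257 160.8506921417815 yaw err 0.02726687716708298 tilt [-0.0029  0.0014] F stand -0.17459441289677635 -0.14295113738943777 -3.5838599775389097 M [0.005  0.0183 0.0439] 0.12018710089884875
```

Request:
apply_moves(moves="1 0 0 0.005 0 0 0;1 0 0 0 0 0 0;1 0 0 0 0 0 0")

```text
t: 22.43
eef_pos: [0.521, -0.2024, 0.1867]
tool_rot: [-0.0, 0.982, -0.187, -0.0]
contact_force: [-0.0, -0.3, -2.9]
gripper_width: 0.125
```

```bash
python3 st.py
```

```text
t 22.4333 bar in stand mm 1.2783858897811908 0.14637093867087447 160.25904119718984 yaw err 0.02561320137814249 tilt [-0.0033  0.0036] F stand -0.08061064063529344 0.263434809735175 -2.88523190032343 M [ 0.0303 -0.0238  0.0076] 0.12475253583344177
```

Request:
apply_moves(moves="1 0 0 0.004 0 0 0;1 0 0 0 0 0 0;1 0 0 0 0 0 0")

```text
t: 22.68
eef_pos: [0.5211, -0.2025, 0.1863]
tool_rot: [-0.0, 0.982, -0.187, 0.0]
contact_force: [-1.0, 0.3, -1.6]
gripper_width: 0.126
```

```bash
python3 st.py
```

```text
t 22.6833 bar in stand mm 1.1155925612401898 0.18478531408673243 159.94331488890845 yaw err 0.022645764976207516 tilt [ 0.0141 -0.0008] F stand 1.0789872305375379 0.09564175725858237 -1.6388343695915537 M [-0.0371  0.0984 -0.0212] 0.12646051933404331
```

Request:
apply_moves(moves="1 0 0 0.003 0 0 0;1 0 0 0 0 0 0;1 0 0 0 0 0 0")

```text
t: 22.93
eef_pos: [0.5213, -0.2026, 0.1862]
tool_rot: [-0.0, 0.982, -0.187, 0.0]
contact_force: [-1.6, 0.2, 2.4]
gripper_width: 0.122
```

```bash
python3 st.py
```

```text
t 22.9333 bar in stand mm 0.9225123956760325 0.18120703588012504 159.81794210389432 yaw err 0.024032869535552948 tilt [ 0.0361 -0.0014] F stand 1.582462625774374 0.4448214607957672 2.4191677346252627 M [0.1055 0.2206 0.0292] 0.12211834539674805
```

Seated (floor reaction 5.7 N at bar z≈159.9). Relieve slightly, then release gently.

Request:
apply_moves(moves="1 0 0 -0.003 0 0 0;1 0 0 0 0 0 0;1 0 0 0 0 0 0", force=20)

```text
t: 23.18
eef_pos: [0.5211, -0.2025, 0.1862]
tool_rot: [0.0, 0.982, -0.187, 0.0]
contact_force: [-0.7, 0.8, 1.1]
gripper_width: 0.118
```

```bash
python3 st.py
```

```text
t 23.1833 bar in stand mm 1.1208245526331762 0.18100611968781502 159.84391245360464 yaw err 0.02600323365975754 tilt [ 0.0115 -0.0066] F stand 0.9911216345724164 -0.48515018008760535 1.1469834654354158 M [0.0253 0.069  0.0703] 0.1175958683311013
```

Request:
apply_moves(moves="0.7 0 0 0 0 0 0;0.65 0 0 0 0 0 0;0.6 0 0 0 0 0 0;0.5 0 0 0 0 0 0;0.4 0 0 0 0 0 0;0.2 0 0 0 0 0 0;0 0 0 0 0 0 0;0 0 0 0 0 0 0;0 0 0 0 0 0 0;0 0 0 0 0 0 0")

```text
t: 24.02
eef_pos: [0.521, -0.2024, 0.1862]
tool_rot: [0.0, 0.982, -0.187, -0.0]
contact_force: [-0.1, -0.6, -0.9]
gripper_width: 0.499
```

```bash
python3 st.py; python3 look.py w10;python3 - <<'E'
from h import *
p=imaging.read_camera('scene');x0,y0=(220,90)
cv2.imwrite(f'pics/scene10.png',cv2.resize(p['image'][y0:y0+100,x0:x0+110,::-1],None,fx=5.4,fy=5.4,interpolation=cv2.INTER_CUBIC))
E
```

```text
t 24.0167 bar in stand mm 1.2423888841613575 0.15170135263518084 159.80362238465216 yaw err 0.0284030665890036 tilt [-0.0009  0.0001] F stand -0.1339774915794166 0.6342648079279425 -0.9003349582128148 M [0.0292 0.0057 0.0173] 0.49926422993603436
24.0167 [-0.4727  0.4354  0.9678  1.8945 -0.4173  1.0296  0.2966] [ 0.521  -0.2024  0.1862] [-0.1089 -0.639  -0.9003] 0.49926422993603436 yawx -21.571596933410998
strainer [(array([316.6, 173.8]), 0.61)]
bar [(array([320.8, 210.9]), 0.72)]
grip []
stand []
mouth [(array([318.8, 224.4]), 0.61)]
seat []
```

View pics/w10.png

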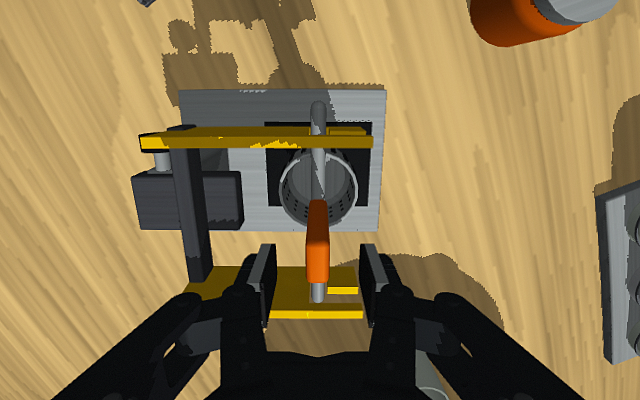

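View pics/scene10.png

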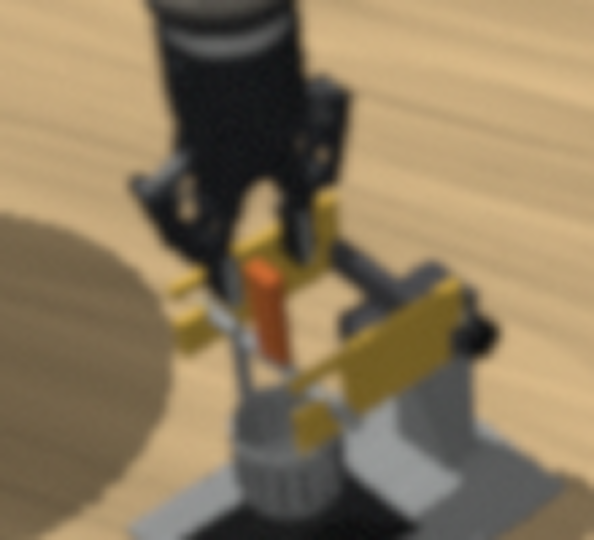

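The strainer hangs by its bar in both throats, with the grip free between the fingers. Withdrawing straight up.

Request:
apply_moves(moves="0 0 0 -0.06 0 0 0;0 0 0 -0.12 0 0 0;0 0 0 -0.2 0 0 0;0 0 0 -0.25 0 0 0;0 0 0 -0.3 0 0 0;0 0 0 -0.3 0 0 0;0 0 0 -0.2 0 0 0;0 0 0 -0.1 0 0 0;0 0 0 0 0 0 0;0 0 0 0 0 0 0;0 0 0 0 0 0 0;0 0 0 0 0 0 0")

```text
t: 25.42
eef_pos: [0.5202, -0.2019, 0.3681]
tool_rot: [0.0, 0.982, -0.187, -0.001]
contact_force: [0.0, 0.2, 0.0]
gripper_width: 0.5
```

Request:
apply_moves(moves="0 0 0 0 0 0 0;0 0 0 0 0 0 0;0 0 0 0 0 0 0;0 0 0 0 0 0 0;0 0 0 0 0 0 0;0 0 0 0 0 0 0;0 0 0 0 0 0 0;0 0 0 0 0 0 0;0 0 0 0 0 0 0;0 0 0 0 0 0 0;0 0 0 0 0 0 0;0 0 0 0 0 0 0")

```text
t: 26.42
eef_pos: [0.521, -0.2024, 0.3698]
tool_rot: [-0.0, 0.982, -0.187, -0.0]
contact_force: [0.4, -0.7, -0.4]
gripper_width: 0.5
```

```bash
python3 look.py w11;python3 - <<'E'
from h import *
p=imaging.read_camera('scene');x0,y0=(220,90)
cv2.imwrite(f'pics/scene11.png',cv2.resize(p['image'][y0:y0+100,x0:x0+110,::-1],None,fx=5.4,fy=5.4,interpolation=cv2.INTER_CUBIC))
save(p,'scene11f')
E
```

```text
26.4167 [-0.6117  0.2613  1.0999  1.6433 -0.2365  1.3828  0.1426] [ 0.521  -0.2024  0.3698] [ 0.4293 -0.6865 -0.3789] 0.4997172400251817 yawx -21.57311686504305
strainer [(array([316.5, 147.6]), 0.57)]
bar [(array([321.2, 156.2]), 0.77)]
grip [(array([318.3, 166.7]), 0.83), (array([313. , 144.7]), 0.46)]
stand [(array([318.3, 140.8]), 0.63)]
mouth [(array([320.8, 165.9]), 0.57)]
seat []
```

View pics/w11.png

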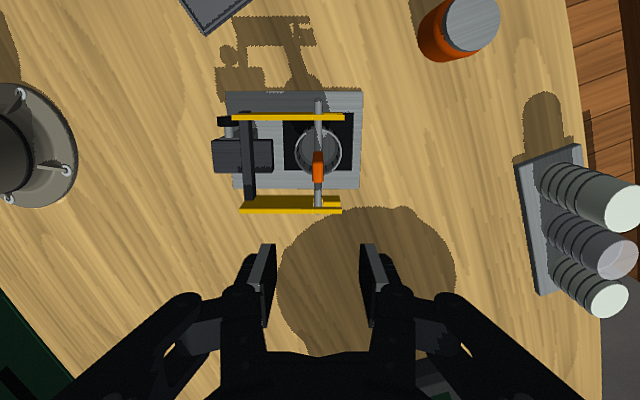

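View pics/scene11.png

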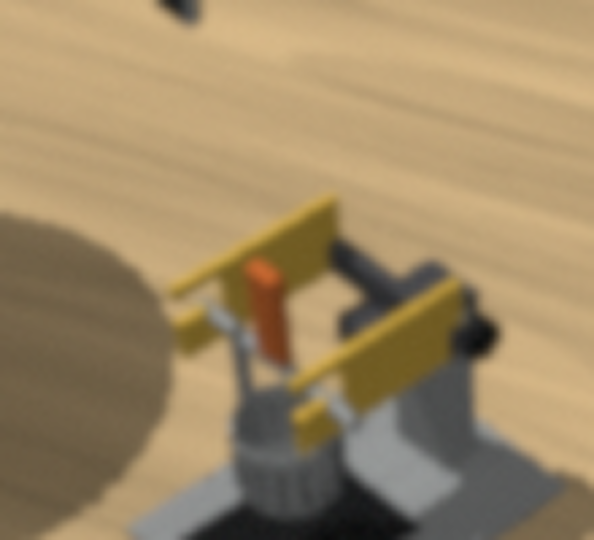

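View pics/scene11f.png

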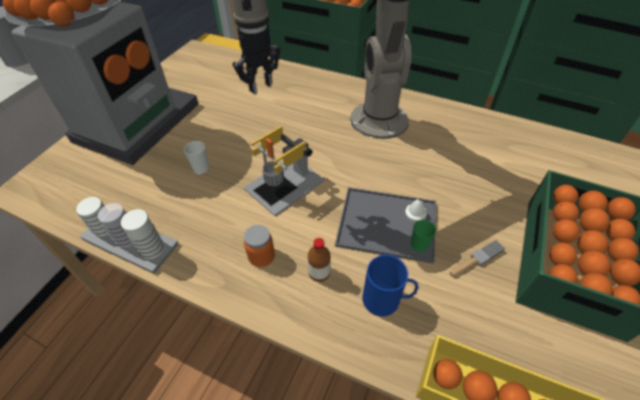

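The strainer hangs upright at about (272,170). Every other item looks unmoved and the arm is clear, so I'm handing in.

```bash
python3 -c "
from station import bot
print(bot.hand_in())"
```

```text
the job is handed in; nothing more can be done
None
```

The strainer is hanging by its crossbar in both hook throats, released, with the arm clear above it. I handed the job in at about 26.5 s of the 64 s; no verdict was reported.

- **Carriage offset:** I took the hooks' position from a wrist-camera fit, which put c at about 0. The bar met the throats' back wall at +2.6 mm instead of the expected +1.5 mm, so the throats are about 1 mm further back than the fit said. I backed off by about that much before lowering.
- **Contact with the hooks:** The lateral force I read when touching the back wall was about 2 N. As the bar seated, the load on the floor of the throats was about 6 N. These are end-of-move readings, so a brief peak between them would not show; the limit is 20 N.
- **Seating:** By the arm's own position reading, the bar was at 159.8 mm (target 160), about 1 mm along x and 0.2 mm along y from the stand's origin, just before release.
- **Final check:** About two seconds after release, the wrist and scene pictures showed the strainer upright with the bar down in both throats. The other things looked to be where they started. I judged stillness and the other objects by eye only and did not measure them.

The image networks gave weak or no detections of mouth and seat in several views, so I relied on fits to the hook edges and on touch.

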